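# Restock the ampoule cartons and close the tray's end stop

### The arm

A 6-joint arm with a two-finger parallel gripper is mounted at the origin on the work surface. World frame = base frame: x ahead of the robot, y to its left, z up, the work surface at z = 0. Lengths are in m, angles in rad, forces in N, time in s.
With the tool pointing down it reaches from about 0.375 to 0.9 m from the base axis. Payload 3.1 kg.
Tool frame: the origin (TCP) lies at the very end of the fingers, on their centre line; the grasp point (between the pads) lies 19 mm behind it (manip.hold_point_z is the distance from the TCP to the grasp point, in m); y points along the fingers, z is the direction in which the jaws open and shut, and the axes are right-handed (so a half turn about y gives the same grasp; the last joint's range is limited). The gripper opens to 85 mm and grips with 20 to 120 N. Pads are 22 mm wide; open, the fingers measure 114 mm over their backs; the gripper's body (76 mm by 85 mm) begins 54 mm behind the grasp point. The pads swing forward as they close: fully open they stand 13 mm farther back than shut.
Start: joints at [-1.486, 0.527, 1.433, -0, 1.181, -0.178], TCP at [0.162, -0.604, 0.21] pointing down, gripper open.
Joint ranges: [-3.08, 3.08], [-0.75, 2.2], [0.22, 2.44], [-1.43, 4.57], [0, 2.65], [-2.85, 2.85]. Speed limits (rad/s): [2.79, 2.79, 3.14, 3.14, 3.14, 3.14].

### API

Orientations are given as a unit quaternion [x, y, z, w].
In Python, from station import manip, eyes, workorder gives the robot as it stands. The module is installed in compiled form; this text tells all that it offers.
- The arm moves only by the shell command python3 -m jog 'ROWS' [OPENING] [FORCE]. ROWS is JSON, a list of rows, each a list of 2 entries, a list of its own where there are three numbers: the shift along the tool's x, y, z in cm, then the turn about the tool's y in rad. A call has 1 to 20 rows; each row is the pose to reach, as a shift and turn from the pose commanded when the call began, along the tool's axes at that moment; what a row does not reach only later rows make up. A row lasts 1/12 s, in which the tool goes at most 41.7 mm and 7.16 degrees, less where a joint would pass 70% of its speed; a pose out of reach is approached as far as the arm can. A call with a gripper value outside its range is refused whole. OPENING is the finger opening in cm, from 0 to 8.54, set as the call begins (- or left out, the last holds). The fingers move at their own pace and stop on an object; FORCE is the grip in N (left out, the last holds). Time passes only in rows, so rows that repeat a pose let the fingers close. It gives the time, the measured TCP pose, the force and the opening at its end, in the units of the state.
- manip.sense(): the state, without advancing time (a new reading comes with each control period).
- eyes.snapshot(name): name is "scene" or "top" or "wrist"; returns a dict with "frame" (400x640x3 uint8, red, green, blue), "vfov" (degrees; the focal length in pixels is half the picture's height over the tangent of half this angle, whatever the lens; pixels are square), "cx", "cy" (the principal point, pixels), "rvec" (rotation vector, rad) and "tvec" (3), from world to camera coordinates, as OpenCV has them. Camera axes: x right, y down, z forward; pixel columns grow to the right and rows downward; lengths in m; the calibration is good to about 2 mm. A picture is of the moment at which its call begins. There is no depth.
- workorder.sign_off(): hands the job in, once; it reports no verdict.
The state is a dict: "t": time; "q": joint angles; "qd": joint speeds; "tau": joint torques, N m; "tcp_pos": TCP position; "tool_rot": TCP orientation; "force": force on the tool from outside, world axes, zero at the start; "ft_torque": the same for the moment, N m; "finger_gap": opening from 0.0 (shut) to 1.0 (fully open).
Only numpy, scipy, OpenCV 4.12 (cv2) and the standard library are available. Lean on these libraries where they do the work, as an engineer would, in place of code of your own. Each camera call takes 0.05 s, during which the arm holds its last target. There are 200 camera calls.

### The job

Restock the carton tray on the lab bench so that the oldest stock is used first: slide the two cartons already in it forward to the front wall (do not lift them out or tip them), stand the new carton from the bench upright behind them, turned the same way, and push the sliding stop up from behind until the whole row is snug against the front wall. The cartons hold glass ampoules, so set the new one down gently rather than dropping it, and leave everything else on the bench where it is.

Things in the scene. Friction and masses are not known exactly. Their poses are not given: they have to be found in the camera images.
- tray: Low aluminium tray fixed to the bench, 300 long (x) x 83 wide (y); origin: centre of its underside, on the bench; x points from front wall to rear. Floor 10 above the bench; side rails (tops 28 above the bench) leave a lane 67 wide. Front wall at the -x end: inner face at x = -140, top 70 above the bench. 22 high cross bar at the rear end; lane open from above behind the stop.
- stop (a joint): Sliding rear stop: plate across the lane, 62 wide, 5 thick, top 87 above the bench. Value in m: 0 = fully back, face towards the cartons at tray x = +74; grows as it slides to the front wall (face at 74 mm minus value), travel 205. About 2 N of friction; stays where left. It starts within 6 of fully back. Black shoes ride outside the rails.
- stop_back (a point): Middle of the rear face of the stop's plate, 50 above the bench; axes as the tray's. Free to push here; the plate's top edge is rolled back 4. Below is the stop's foot (top 14 above the bench, reaching 37 behind this face) with a thin gusset at each side edge (to 46 above the bench, 30 deep, 54 clear between them).
- old_front_mid (a point): Centre (half-way up) of the older carton nearer the front wall. All three cartons are alike: blue boxes with blank white labels, 54 thick (own x) x 60 wide (own y) x 95 tall, 0.15 to 0.3 kg. It stands in the tray, own x along the tray's, centre 57.5 above the bench, free to slide; it tips if pushed near its top.
- old_rear_mid (a point): Centre (half-way up) of the other older carton (same size), standing in the tray behind the first, with a gap of 35 to 50 between it and the stop: enough for shut fingertips, too little for another carton.
- new_carton_mid (a point): Centre (half-way up, 47.5 above its base) of the new carton (same size and axes), standing upright on the bench to the left or right of the tray. Across its 60 width it is best gripped in its upper half, which leaves room under the gripper and keeps the fingers above the tray's rails.
- amber_bottle: Bystander: brown glass bottle, diameter 68, 135 tall, standing; origin at its base centre.
- timer: Bystander: white bench timer 66 x 72 x 18 lying beside the tray; origin at its base centre.
- meter: Bystander: black and yellow hand-held meter 178 x 74 x 34 lying beside the tray; origin at its base, long axis x.
- beaker: Bystander: empty glass beaker, diameter 76, 90 tall; origin at its base centre.
- dish: Bystander: white porcelain dish, diameter 90, 35 tall; origin at its base centre.
- spatula: Bystander: steel spatula 200 long lying on the bench, long axis x.
- helmet: Bystander: white safety helmet with ear muffs, about 260 across, 145 tall, at the far left; origin at its base centre.

How it is judged:
By the outcome, as a careful person would: the job done as asked, in the order asked, and still so for the second after the job is handed in, with the robot touching nothing.
It also fails if it takes over 61 s, if anything falls off the work surface, if the arm or the gripper's body presses on something with over 40 N, if the wrist force passes 120 N, or if a joint passes its speed limit or range.

## Working session

There is one attempt and no reset: what is moved stays moved. The work goes in short steps, Python scripts to look and compute and a shell command to move; the robot and the scene stay as the last step left them, time stands still between calls to the robot, and variables do not carry over. Pictures are saved under pics/ and viewed, about 8 in all and at most 12, crops included, and the job is handed in when it is done.

```bash
mkdir -p pics; cat > h.py <<'E'
import numpy as np, cv2
from station import manip, eyes, workorder
def snap(n):
    s=eyes.snapshot(n); np.savez(f'pics/{n}.npz',**s); return s
def load(n): return dict(np.load(f'pics/{n}.npz'))
def K(s):
    f=200/np.tan(np.radians(float(s['vfov']))/2)
    return np.array([[f,0,float(s['cx'])],[0,f,float(s['cy'])],[0,0,1]])
def ray(s,uv):
    R=cv2.Rodrigues(np.array(s['rvec'],float))[0]; t=np.array(s['tvec'],float).ravel()
    return -R.T@t, R.T@np.linalg.inv(K(s))@np.array([uv[0],uv[1],1.])
def onz(s,uv,z):
    c,d=ray(s,uv); return c+d*(z-c[2])/d[2]
def proj(s,P):
    return cv2.projectPoints(np.array(P,float).reshape(-1,1,3),np.array(s['rvec'],float),np.array(s['tvec'],float),K(s),None)[0].reshape(-1,2)
E
python3 - <<'E'
from h import *
for n in ['scene','top']:
    s=snap(n); cv2.imwrite(f'pics/{n}0.png',cv2.cvtColor(s['frame'],cv2.COLOR_RGB2BGR)); print(n,s['vfov'],s['cx'],s['cy'],ray(s,(320,200)))
st=manip.sense(); print(st, manip.hold_point_z)
E
```

```text
scene 53.77649286678889 318.38606445006246 201.62195782667777 (array([1.54785772, 0.27408454, 0.95468861]), array([-0.75710438, -0.09676159, -0.64611439]))
top 55.88103095745854 317.6031883088017 195.77607407417565 (array([0.27977589, 0.1290318 , 1.36021693]), array([ 0.16870775, -0.00366638, -0.98574344]))
{'t': 0.1, 'q': array([-1.48649797e+00,  5.28375306e-01,  1.43380596e+00, -7.93456478e-07,
        1.18140718e+00, -1.78498816e-01]), 'qd': array([-0.00091968, -0.00086679, -0.00466045,  0.00122386, -0.00093578,
       -0.00136189]), 'tau': array([-2.39235997e-04, -4.43303990e+01, -1.78585643e+01, -2.30631886e-04,
        3.91130816e-03,  1.49078386e-05]), 'tcp_pos': array([ 0.16233286, -0.602821  ,  0.20892012]), 'tool_rot': array([-0.09261279,  0.70171573, -0.70030604,  0.09267872]), 'force': array([-0.36987128,  0.32464745, -0.12636115]), 'ft_torque': array([ 0.00742034, -0.02146693,  0.06205597]), 'finger_gap': 0.9991794736473557} 0.0187
```

View pics/scene0.png

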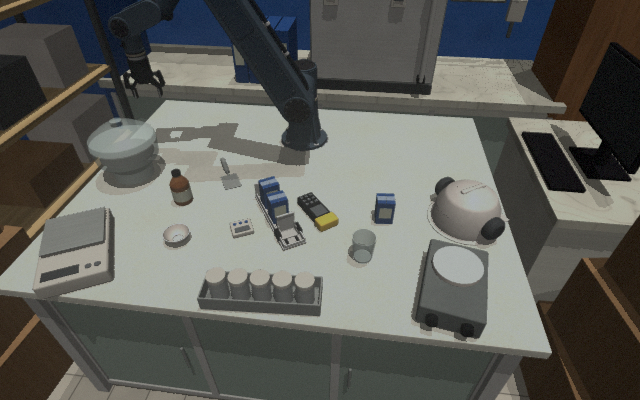

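View pics/top0.png

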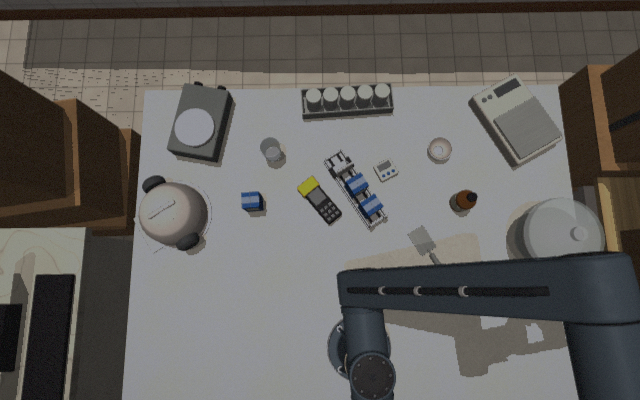

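The overview pictures show the tray running from about (375,220) at the front wall to (335,155) at the rear in the top view. The new carton is at (252,201), the meter at (320,200) and the timer at (385,170). Next I'll segment the blue and take an enlarged crop.

```bash
python3 - <<'E'
from h import *
t=load('top');s=load('scene')
a=cv2.resize(t['frame'][130:240,235:405],None,fx=4.6,fy=4.6,interpolation=cv2.INTER_CUBIC)
cv2.imwrite('pics/c1.png',cv2.cvtColor(a,cv2.COLOR_RGB2BGR))
a=cv2.resize(s['frame'][165:260,225:410],None,fx=4.3,fy=4.3,interpolation=cv2.INTER_CUBIC)
cv2.imwrite('pics/c2.png',cv2.cvtColor(a,cv2.COLOR_RGB2BGR))
for n,im,roi in(('top',t,(235,405,130,240)),('scene',s,(225,410,165,260))):
    hsv=cv2.cvtColor(im['frame'],cv2.COLOR_RGB2HSV)
    m=cv2.inRange(hsv,(100,90,30),(125,255,255)); k=np.zeros_like(m);k[roi[2]:roi[3],roi[0]:roi[1]]=1;m=m*k
    cs,_=cv2.findContours(m,0,2)
    for c in cs:
        if cv2.contourArea(c)>15: print(n,cv2.contourArea(c),cv2.minAreaRect(c),cv2.boundingRect(c))
E
```

```text
top 173.0 ((369.6510314941406, 205.6443328857422), (16.22079086303711, 20.972335815429688), 55.00797653198242) (359, 194, 24, 24)
top 160.0 ((251.5, 201.0), (18.0, 21.0), 90.0) (241, 192, 22, 19)
top 177.0 ((356.0281066894531, 185.044921875), (18.125965118408203, 20.775959014892578), 57.9946174621582) (345, 173, 23, 25)
scene 36.5 ((390.1621398925781, 204.0270233154297), (7.562353610992432, 7.233555316925049), 9.462321281433105) (386, 200, 9, 9)
scene 25.0 ((381.5, 202.5), (5.0, 7.0), 90.0) (378, 200, 8, 6)
scene 90.0 ((278.3005676269531, 201.9537353515625), (8.36314582824707, 16.422176361083984), 81.25383758544922) (270, 197, 17, 11)
scene 21.0 ((274.26922607421875, 192.6538543701172), (3.1574084758758545, 15.787042617797852), 74.74488067626953) (267, 190, 16, 7)
scene 81.0 ((270.3103332519531, 186.77587890625), (7.613508701324463, 16.341190338134766), 68.19859313964844) (262, 182, 17, 12)
```

View pics/c1.png

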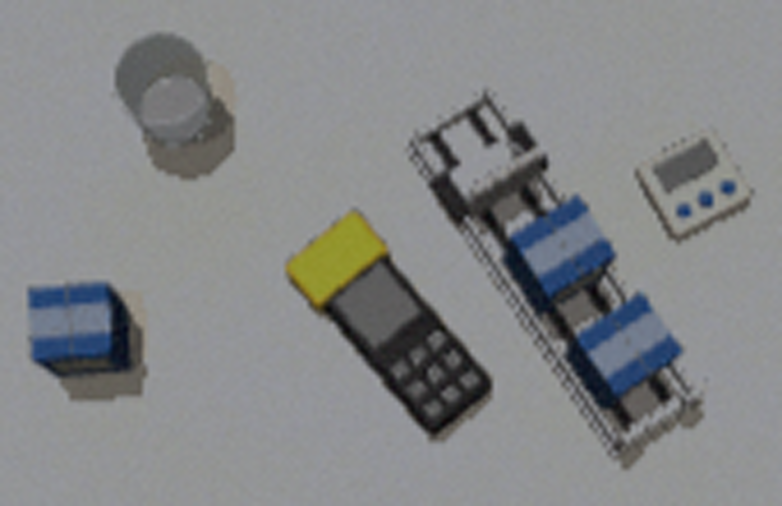

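View pics/c2.png

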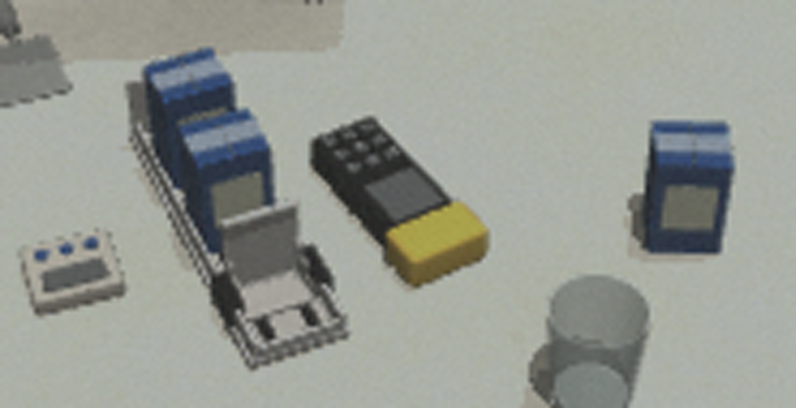

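The crops show the carton tops clearly. Their white stripes run along own y: across the lane in the tray and along image-horizontal on the new carton. I'll rectify the top faces to metric and take the tray corners from the crop.

```bash
python3 - <<'E'
from h import *
t=load('top');s=load('scene')
# metric rectification of top faces at z
hsv=cv2.cvtColor(t['frame'],cv2.COLOR_RGB2HSV)
for nm,(u,v),z in(('rear',(356,183),.105),('front',(371.5,205),.105),('new',(250.5,200),.095)):
    S=2; roi=cv2.resize(t['frame'][v-16:v+17,int(u)-16:int(u)+17] if isinstance(v,int) else 0,None,fx=8,fy=8,interpolation=cv2.INTER_CUBIC)
    h=cv2.cvtColor(roi,cv2.COLOR_RGB2HSV)
    m=cv2.inRange(h,(98,40,95),(125,255,255))
    m=cv2.morphologyEx(m,cv2.MORPH_OPEN,np.ones((9,9)))
    c=max(cv2.findContours(cv2.morphologyEx(m,cv2.MORPH_CLOSE,np.ones((25,25))),0,2)[0],key=cv2.contourArea)
    c=cv2.convexHull(c)[:,0,:]
    P=np.array([onz(t,((p[0]+.5)/8-.5+int(u)-16,(p[1]+.5)/8-.5+v-16),z)[:2] for p in c],np.float32)
    print(nm,cv2.minAreaRect(P*1000))
def cr(L,z):
    return np.array([onz(t,(235+x/4.6-.4,130+y/4.6-.4),z) for x,y in L])*1000
print('rear bar',cr([(412,142),(487,95)],.022).round(1).tolist())
print('front wall top',cr([(617,440),(690,390)],.07).round(1).tolist())
print('base front',cr([(622,457),(698,405)],.0).round(1).tolist())
print('stop top',cr([(470,193),(545,158)],.087).round(1).tolist())
def cs(L,z): return np.array([onz(s,(225+x/4.3-.4,165+y/4.3-.4),z) for x,y in L])*1000
print('S rear top',cs([(180,147),(200,125),(262,111),(271,140),(193,162)],.105).round(1).tolist())
print('S stop top',cs([(220,217),(297,203)],.087).round(1).tolist())
print('S rear bar bottom',cs([(253,366),(347,330)],.0).round(1).tolist())
print('S new top',cs([(651,122),(728,122),(732,158),(650,158)],.095).round(1).tolist())
print('S front top',cs([(145,68),(210,49),(236,83),(157,97)],.105).round(1).tolist())
E
```

```text
rear ((552.9066772460938, -2.6311111450195312), (55.351776123046875, 60.84023666381836), 30.24597930908203)
front ((477.8393859863281, -48.35155487060547), (55.47266387939453, 60.785667419433594), 32.655303955078125)
new ((502.85992431640625, 364.03057861328125), (54.52735900878906, 61.32538604736328), 3.880922555923462)
rear bar [[655.8, 106.7, 22.0], [693.8, 45.9, 22.0]]
front wall top [[410.5, -41.5, 70.0], [447.2, -97.5, 70.0]]
base front [[404.1, -54.1, 0.0], [444.3, -115.6, 0.0]]
stop top [[597.0, 64.6, 87.0], [623.5, 7.2, 87.0]]
S rear top [[568.7, -31.8, 105.0], [540.3, -22.3, 105.0], [516.7, 23.0, 105.0], [551.4, 36.9, 105.0], [585.0, -17.7, 105.0]]
S stop top [[624.8, 10.7, 87.0], [601.8, 65.8, 87.0]]
S rear bar bottom [[693.4, 44.6, 0.0], [647.1, 109.5, 0.0]]
S new top [[478.9, 331.9, 95.0], [471.1, 393.0, 95.0], [515.5, 395.4, 95.0], [523.7, 332.0, 95.0]]
S front top [[473.4, -83.6, 105.0], [441.0, -36.1, 105.0], [483.6, -5.1, 105.0], [509.7, -64.6, 105.0]]
```

```bash
cat >> h.py <<'E'
from scipy.spatial.transform import Rotation as Ro
YAW=np.radians(31.6); U=np.array([np.cos(YAW),np.sin(YAW)]); N=np.array([-U[1],U[0]]); C=466*U/1000-.290*N
def tray(x,y=0): return C+x/1000*U+y/1000*N
def go(xy,z,yaw):
    """shift (cm, tool axes) and turn (rad) so that TCP gets to xy,z with jaw axis along world yaw+90deg (mod pi)"""
    st=manip.sense(); R=Ro.from_quat(st['tool_rot']).as_matrix()
    d=R.T@(np.r_[xy,z]-st['tcp_pos'])*100
    jy=np.arctan2(R[1,2],R[0,2]); dy=(yaw+np.pi/2-jy+np.pi/2)%np.pi-np.pi/2
    print('shift',d.round(2),'turn',round(float(dy*np.sign(R[2,1])),3),'q',st['q'].round(2))
def say():
    st=manip.sense(); p=st['tcp_pos']; d=p[:2]-C; print('t',st['t'],'tcp',p.round(4),'tray',(d@U*1000).round(1),(d@N*1000).round(1),'F',st['force'].round(1),'q6',st['q'][5].round(2))
E
python3 - <<'E'
from h import *
st=manip.sense(); print(Ro.from_quat(st['tool_rot']).as_matrix().round(3))
print(C, tray(52)); go(tray(52),.21,YAW); say()
E
```

```text
[[-0.966 -0.     0.26 ]
 [-0.26   0.002 -0.966]
 [-0.    -1.    -0.002]]
[ 0.54886066 -0.00282338] [0.59315046 0.02442389]
shift [-5.790e+01  1.000e-02 -4.938e+01] turn -0.289 q [-1.49  0.53  1.43 -0.    1.18 -0.18]
t 0.1 tcp [ 0.1623 -0.6028  0.2089] tray -643.6 -308.5 F [-0.4  0.3 -0.1] q6 -0.18
```

```bash
python3 -m jog '[[[-2,0,-2],-0.02],[[-6,0,-5],-0.08],[[-57.9,0,-49.4],-0.289],[[-57.9,0,-49.4],-0.289],[[-57.9,0,-49.4],-0.289],[[-57.9,0,-49.4],-0.289],[[-57.9,0,-49.4],-0.289],[[-57.9,0,-49.4],-0.289],[[-57.9,0,-49.4],-0.289],[[-57.9,0,-49.4],-0.289],[[-57.9,0,-49.4],-0.289],[[-57.9,0,-49.4],-0.289],[[-57.9,0,-49.4],-0.289],[[-57.9,0,-49.4],-0.289],[[-57.9,0,-49.4],-0.289],[[-57.9,0,-49.4],-0.289],[[-57.9,0,-49.4],-0.289],[[-57.9,0,-49.4],-0.289],[[-57.9,0,-49.4],-0.289],[[-57.9,0,-49.4],-0.289]]' 0 20; python3 -m jog '[[[0,0,0],0],[[0,0,0],0],[[0,0,0],0]]'; python3 - <<'E'
from h import *
w=snap('wrist'); cv2.imwrite('pics/w1.png',cv2.cvtColor(w['frame'],cv2.COLOR_RGB2BGR)); say(); go(tray(52),.21,YAW); print(ray(w,(320,200)))
E
```

```text
t: 1.77
tcp_pos: [0.5957, 0.0284, 0.2094]
tool_rot: [-0.193, 0.68, -0.68, 0.195]
force: [1.3, -0.7, -0.4]
finger_gap: 0.002
t: 2.02
tcp_pos: [0.5922, 0.0229, 0.2095]
tool_rot: [-0.193, 0.681, -0.68, 0.192]
force: [0.2, -0.6, 0.1]
finger_gap: -0.001
t 2.0667 tcp [0.5923 0.0227 0.2097] tray 50.4 -1.0 F [-0.4 -0.3 -0.8] q6 0.87
shift [-0.16 -0.03 -0.1 ] turn -0.001 q [-0.15  0.48  1.52 -0.    1.14  0.87]
(array([0.6566415, 0.0614339, 0.3739615]), array([-0.24720505, -0.15109182, -0.95711481]))
```

View pics/w1.png

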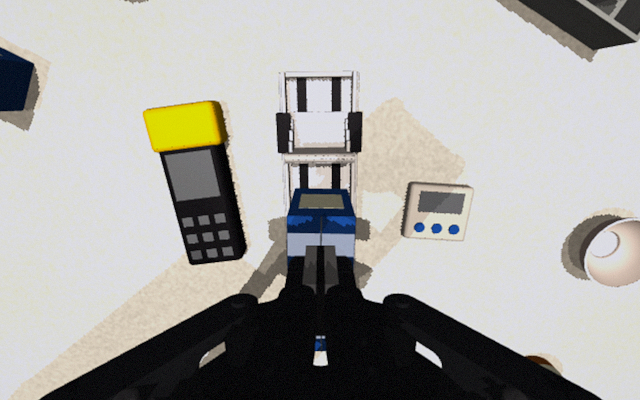

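Wrist view: the rails run vertically in the picture (x≈280 to 360). The stop's plate top is at row ≈152, the rear carton's top rear edge at row ≈215 from (287,215) to (355,215), and the rear bar at row ≈72. I'll turn these into tray coordinates.

```bash
python3 - <<'E'
from h import *
w=load('wrist')
def tr(uv,z):
    d=onz(w,uv,z)[:2]-C; return (d@U*1000).round(1),(d@N*1000).round(1)
for nm,uv,z in [('rearbarL',(280,72),.022),('rearbarR',(359,72),.022),('stopL',(284,153),.087),('stopR',(356,153),.087),('cartL',(287,216),.105),('cartR',(355,216),.105),('cartbotL',(293,188),.01)]: print(nm,tr(uv,z))
g=cv2.cvtColor(w['frame'],cv2.COLOR_RGB2GRAY).astype(int)
for r in (80,95,108,165,175,185): print(r,g[r,268:300].tolist(),g[r,345:372].tolist())
print(g[60:80,300].tolist(), g[140:166,330].tolist()); print(w['frame'][205:235,300].tolist())
E
```

```text
rearbarL (np.float64(151.8), np.float64(38.2))
rearbarR (np.float64(151.8), np.float64(-40.3))
stopL (np.float64(81.3), np.float64(29.7))
stopR (np.float64(81.2), np.float64(-32.8))
cartL (np.float64(29.7), np.float64(26.9))
cartR (np.float64(29.6), np.float64(-31.7))
cartbotL (np.float64(29.6), np.float64(29.2))
80 [218, 223, 219, 218, 220, 218, 220, 219, 219, 222, 208, 207, 215, 210, 223, 225, 171, 40, 131, 150, 101, 164, 178, 139, 136, 168, 176, 171, 160, 22, 19, 20] [211, 214, 209, 226, 218, 180, 120, 88, 184, 227, 224, 200, 189, 202, 200, 221, 223, 221, 222, 222, 219, 219, 222, 216, 221, 221, 221]
95 [223, 219, 222, 220, 221, 220, 220, 218, 218, 221, 220, 218, 198, 195, 223, 224, 196, 99, 79, 175, 212, 214, 223, 222, 221, 220, 222, 227, 198, 98, 35, 38] [220, 223, 223, 225, 212, 167, 91, 134, 213, 225, 218, 207, 206, 212, 223, 219, 222, 220, 219, 218, 222, 220, 222, 218, 221, 220, 222]
108 [221, 221, 222, 221, 218, 221, 223, 221, 221, 221, 223, 198, 193, 208, 204, 225, 228, 174, 35, 153, 217, 207, 212, 219, 223, 219, 220, 225, 225, 163, 28, 37] [220, 222, 220, 220, 225, 186, 57,
[... 947 characters left out ...]
7, 200, 202, 203, 204, 204, 201, 202, 208, 211]
[219, 216, 220, 220, 221, 222, 223, 219, 222, 222, 222, 203, 206, 222, 218, 229, 172, 60, 20, 19] [221, 222, 208, 196, 201, 199, 186, 124, 80, 87, 87, 85, 83, 112, 161, 198, 217, 223, 186, 186, 196, 163, 176, 145, 86, 89]
[[101, 98, 81], [102, 98, 79], [110, 114, 108], [69, 80, 93], [11, 29, 63], [8, 28, 62], [9, 30, 61], [8, 26, 58], [10, 28, 56], [6, 31, 59], [15, 36, 77], [23, 57, 116], [18, 60, 131], [19, 65, 136], [17, 64, 133], [24, 69, 137], [24, 67, 137], [27, 66, 139], [17, 47, 99], [11, 26, 59], [7, 28, 58], [4, 26, 61], [6, 30, 58], [15, 30, 65], [14, 31, 61], [9, 32, 62], [11, 26, 61], [13, 27, 58], [125, 133, 153], [166, 172, 193]]
```

```bash
sed -i 's/C=466\*U\/1000-.290\*N/C=467.5*U\/1000-.2912*N/' h.py; python3 -m jog '[[[-0.1,3,0],0],[[-0.2,6,0],0],[[-0.2,9,0],0],[[-0.2,12,0],0],[[-0.2,14,0],0],[[-0.2,15.5,0],0],[[-0.2,16.4,0],0],[[-0.2,16.7,0],0],[[-0.2,16.7,0],0]]'; python3 - <<'E'
from h import *
say(); go(tray(-15),.043,YAW)
E
```

```text
t: 2.82
tcp_pos: [0.5946, 0.0242, 0.0426]
tool_rot: [-0.192, 0.681, -0.68, 0.192]
force: [0.1, 0.5, 0.3]
finger_gap: 0.002
t 2.8167 tcp [0.5946 0.0242 0.0426] tray 51.6 0.3 F [0.1 0.5 0.3] q6 0.87
shift [ 6.66 -0.04  0.04] turn -0.001 q [-0.15  0.72  1.63 -0.    0.79  0.87]
```

```bash
python3 -m jog '[[[0.4,0,0],0],[[0.8,0,0],0],[[1.1,0,0],0],[[1.3,0,0],0],[[1.5,0,0],0],[[1.8,0,0],0],[[2.1,0,0],0],[[2.4,0,0],0],[[2.7,0,0],0],[[3,0,0],0],[[3.3,0,0],0],[[3.6,0,0],0],[[3.9,0,0],0],[[4.2,0,0],0],[[4.4,0,0],0],[[4.6,0,0],0],[[4.8,0,0],0],[[5,0,0],0],[[5.2,0,0],0],[[5.4,0,0],0]]'; python3 -m jog '[[[0.2,0,0],0],[[0.4,0,0],0],[[0.6,0,0],0],[[0.8,0,0],0],[[0.9,0,0],0],[[1.0,0,0],0],[[1.1,0,0],0]]';  python3 - <<'E'
from h import *
say()
E
```

```text
t: 4.48
tcp_pos: [0.5505, -0.0035, 0.0434]
tool_rot: [0.191, -0.68, 0.681, -0.194]
force: [4.8, 2.8, 5.7]
finger_gap: -0.003
t: 5.07
tcp_pos: [0.5411, -0.0093, 0.0433]
tool_rot: [0.191, -0.68, 0.681, -0.194]
force: [5.4, 3.4, 5.6]
finger_gap: -0.004
t 5.0667 tcp [ 0.5411 -0.0093  0.0433] tray -11.5 -0.2 F [5.4 3.4 5.6] q6 0.79
```

```bash
python3 - <<'E'
from h import *
s=snap('scene'); a=cv2.resize(s['frame'][150:260,205:345],None,fx=5.4,fy=5.4,interpolation=cv2.INTER_CUBIC)
cv2.imwrite('pics/c3.png',cv2.cvtColor(a,cv2.COLOR_RGB2BGR))
E
```

```text
(no output)
```

View pics/c3.png

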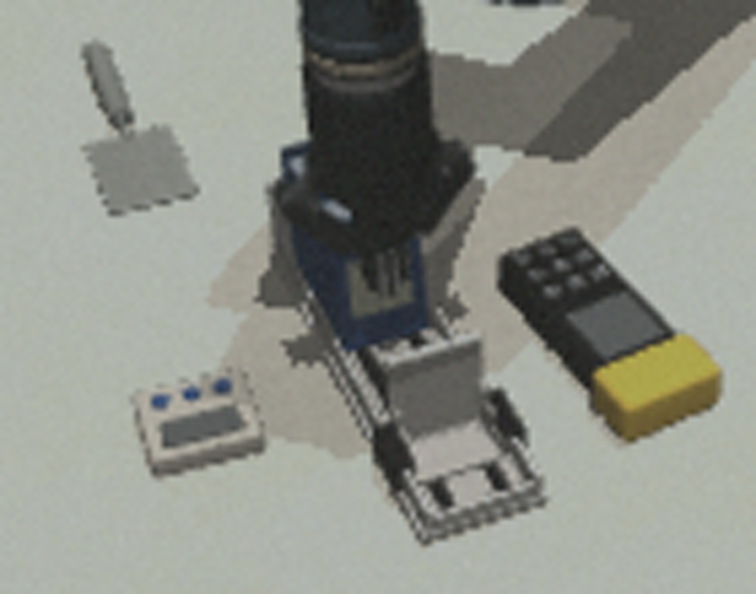

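The gripper is over the carton, with the fingers against the label at about (385,275). There is an unexpected upward force of about 5.6 N, so the carton's top may be touching the gripper or the carton may be tilting. I'll back off gently and watch the force.

```bash
for i in 1 2; do python3 -m jog '[[[-0.05,0,0],0],[[-0.1,0,0],0],[[-0.15,0,0],0],[[-0.2,0,0],0],[[-0.2,0,0],0]]' | grep -E 'tcp|force'; done; python3 -m jog '[[[-0.3,0,0],0],[[-0.6,0,0],0],[[-1,0,0],0],[[-1,-0.6,0],0],[[-1,-0.6,0],0]]' | grep -E 'tcp|force'
python3 - <<'E'
from h import *
say(); w=snap('wrist'); a=w['frame'][60:340,180:480]
cv2.imwrite('pics/w2.png',cv2.cvtColor(cv2.resize(a,None,fx=2,fy=2),cv2.COLOR_RGB2BGR))
E
```

```text
tcp_pos: [0.5414, -0.0082, 0.0427]
force: [3.9, 0.7, 4.6]
tcp_pos: [0.5419, -0.0067, 0.0423]
force: [1.5, -0.0, 0.9]
tcp_pos: [0.5517, -0.0015, 0.0494]
force: [0.2, 0.8, 0.5]
t 6.3667 tcp [ 0.5517 -0.0015  0.0494] tray 1.6 0.8 F [0.2 0.8 0.5] q6 0.81
```

View pics/w2.png

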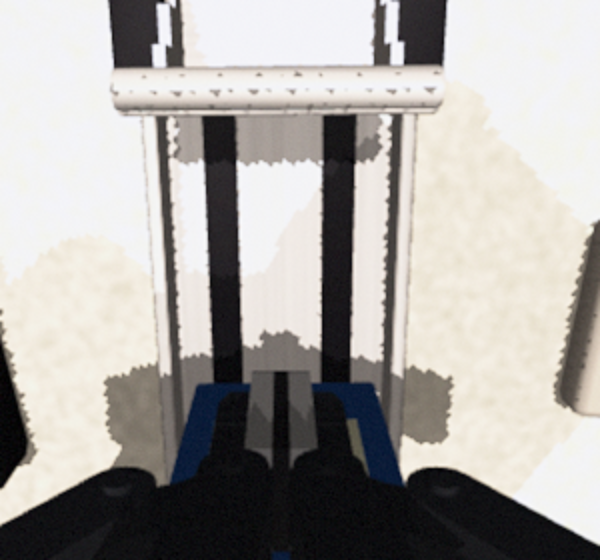

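```bash
python3 - <<'E'
from h import *
w=load('wrist')
for uv,z in [((279.5,252),.01),((367,252),.01),((237,94),.087),((402,94),.087),((237,116),.087)]:
    d=onz(w,uv,z)[:2]-C; print(uv,(d@U*1000).round(1),(d@N*1000).round(1))
g=w['frame'][240:262,300].tolist(); print(g)
E
```

```text
(279.5, 252) -21.7 27.3
(367, 252) -21.6 -31.8
(237, 94) 78.6 30.4
(402, 94) 78.7 -29.8
(237, 116) 70.8 31.0
[[17, 17, 18], [21, 18, 19], [13, 16, 18], [15, 11, 15], [4, 5, 6], [0, 0, 2], [7, 4, 4], [7, 4, 0], [11, 7, 13], [2, 2, 9], [2, 0, 5], [8, 14, 31], [7, 22, 49], [9, 27, 54], [7, 28, 56], [11, 24, 46], [15, 16, 24], [20, 18, 23], [11, 10, 11], [10, 12, 17], [14, 13, 17], [15, 11, 15]]
```

```bash
python3 -m jog '[[[0,0.3,0.2],0],[[0,0.6,0.2],0],[[0.3,0.9,0.2],0],[[0.6,1,0.2],0],[[0.8,1,0.2],0],[[1.0,1,0.2],0],[[1.15,1,0.2],0],[[1.3,1,0.2],0],[[1.4,1,0.2],0],[[1.5,1,0.2],0],[[1.6,1,0.2],0]]'| grep -E 'tcp|force';for i in 1 2 3; do python3 -m jog '[[[0.1,0,0],0],[[0.2,0,0],0],[[0.25,0,0],0]]'| grep -E 'tcp|force'; done; python3 - <<'E'
from h import *
say()
E
```

```text
tcp_pos: [0.54, -0.012, 0.0392]
force: [3.7, 1.5, 1.8]
tcp_pos: [0.5375, -0.0133, 0.0391]
force: [4.3, 2.1, 3.0]
tcp_pos: [0.5348, -0.0146, 0.039]
force: [3.8, 1.6, 2.7]
tcp_pos: [0.5348, -0.015, 0.0392]
force: [8.5, 8.1, 1.1]
t 8.0833 tcp [ 0.5348 -0.015   0.0392] tray -19.9 -1.8 F [8.5 8.1 1.1] q6 0.78
```

```bash
python3 -m jog '[[[-0.1,0,0],0],[[-0.2,0,0],0],[[-0.3,0,0],0],[[-0.4,0,0],0],[[-0.6,0,0],0],[[-1,0,0],0],[[-1.6,-1,0],0],[[-2.2,-3,0],0],[[-2.2,-6,0],0],[[-2.2,-10,0],0],[[-2.2,-14,0],0],[[-2.2,-17,0],0],[[-2.2,-17,0],0]]'| grep -E 'tcp|force'; python3 - <<'E'
from h import *
say(); go((.503,.364),.21,np.radians(3.9)); w=snap('wrist')
cv2.imwrite('pics/w3.png',cv2.cvtColor(w['frame'],cv2.COLOR_RGB2BGR))
m=cv2.inRange(cv2.cvtColor(w['frame'],cv2.COLOR_RGB2HSV),(100,120,40),(125,255,255))
for c in cv2.findContours(m,0,2)[0]:
    if cv2.contourArea(c)>30: print(cv2.boundingRect(c),cv2.contourArea(c))
E
```

```text
tcp_pos: [0.5544, -0.0049, 0.215]
force: [-0.2, 0.6, 0.4]
t 9.1667 tcp [ 0.5544 -0.0049  0.215 ] tray 2.1 -3.4 F [-0.2  0.6  0.4] q6 0.81
shift [-14.97   0.35 -34.1 ] turn 0.484 q [-0.21  0.42  1.61 -0.    1.1   0.81]
(284, 264, 5, 22) 30.5
(283, 196, 67, 45) 2570.5
(446, 186, 11, 10) 63.0
(429, 185, 10, 9) 61.0
(411, 183, 10, 10) 60.5
```

```bash
python3 -m jog '[[[-0.8,0,-1.7],0.03],[[-2,0,-4.6],0.1],[[-3.5,0,-8],0.18],[[-5,0,-11.4],0.26],[[-6.5,0,-14.8],0.33],[[-8,0,-18.2],0.4],[[-9.5,0,-21.6],0.45],[[-11,0,-25],0.484],[[-12.3,0,-28],0.484],[[-13.5,0,-30.6],0.484],[[-14.3,0,-32.6],0.484],[[-14.8,0,-33.6],0.484],[[-15,0,-34.1],0.484],[[-15,0,-34.1],0.484],[[-15,0,-34.1],0.484]]' 8.54| grep -E 'tcp|force|gap'; python3 - <<'E'
from h import *
say(); go((.503,.364),.21,np.radians(3.9)); w=snap('wrist')
cv2.imwrite('pics/w4.png',cv2.cvtColor(w['frame'],cv2.COLOR_RGB2BGR))
E
```

```text
tcp_pos: [0.4999, 0.3635, 0.2079]
force: [-0.2, -0.6, -0.5]
finger_gap: 1.0
t 10.4667 tcp [0.4999 0.3635 0.2079] tray 148.8 338.9 F [-0.2 -0.6 -0.5] q6 1.95
shift [-0.31 -0.21 -0.02] turn -0.001 q [ 0.45  0.52  1.45 -0.    1.17  1.95]
```

View pics/w4.png

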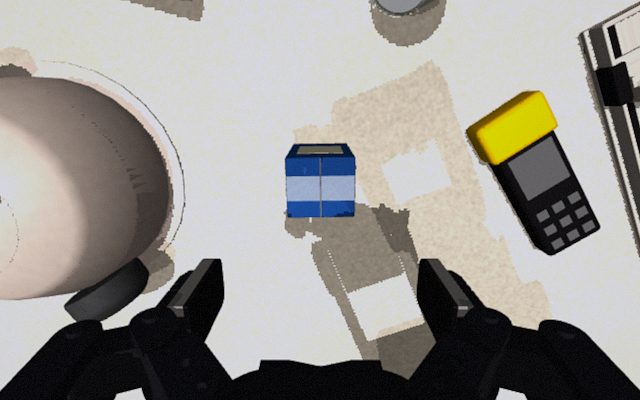

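The wrist view shows the new carton's top face at columns 286–355, rows ≈157–217. Its stripe is horizontal, so the yaw matches. The helmet's muff is well left of the left finger.

```bash
python3 - <<'E'
from h import *
w=load('wrist'); P=np.array([onz(w,p,.095) for p in [(286,157.5),(355,157.5),(355,217),(286,217)]]); print(P.round(4).tolist(),P.mean(0))
print(w['frame'][145:163,305].tolist())
c=P.mean(0)[:2]; go(c,.05,np.radians(3.9))
E
```

```text
[[0.5267, 0.3935, 0.095], [0.5306, 0.3355, 0.095], [0.4776, 0.3303, 0.095], [0.4735, 0.3915, 0.095]] [0.50210062 0.36268879 0.095     ]
[[3, 20, 50], [76, 75, 70], [99, 93, 80], [98, 92, 78], [93, 90, 74], [100, 94, 78], [90, 86, 72], [106, 100, 85], [84, 89, 87], [30, 44, 68], [7, 23, 51], [8, 23, 52], [17, 42, 88], [23, 57, 123], [20, 61, 130], [26, 67, 135], [23, 62, 132], [16, 63, 132]]
shift [-0.21 15.82  0.05] turn -0.001 q [ 0.45  0.52  1.45 -0.    1.17  1.95]
```

Consistent with the top view (503, 364). Descend and grip.

```bash
python3 -m jog '[[[-0.1,2,0],0],[[-0.2,5,0],0],[[-0.2,8.5,0],0],[[-0.2,11.5,0],0],[[-0.2,13.5,0],0],[[-0.2,15,0],0],[[-0.2,15.7,0],0],[[-0.2,15.9,0],0],[[-0.2,15.9,0],0],[[-0.2,15.9,0],0]]' | grep -E 'tcp|force|gap'; python3 -m jog '[[[0,0,0],0],[[0,0,0],0],[[0,0,0],0],[[0,0,0],0],[[0,0,0],0],[[0,0,0],0],[[0,0,0],0],[[0,0,0],0],[[0,0,0],0],[[0,0,0],0]]' 5 30; python3 -m jog '[[[0,-0.1,0],0],[[0,-0.3,0],0],[[0,-0.6,0],0],[[0,-1,0],0],[[0,-1.5,0],0],[[0,-2,0],0],[[0,-2,0],0]]'
```

```text
tcp_pos: [0.5032, 0.3648, 0.051]
force: [-0.6, -1.0, 0.2]
finger_gap: 1.003
t: 12.18
tcp_pos: [0.5029, 0.365, 0.0512]
tool_rot: [-0.023, 0.707, -0.707, 0.025]
force: [0.1, -1.8, 6.3]
finger_gap: 0.696
t: 12.77
tcp_pos: [0.503, 0.3654, 0.0711]
tool_rot: [-0.023, 0.707, -0.706, 0.025]
force: [0.0, 1.1, -2.0]
finger_gap: 0.698
```

```bash
python3 -m jog '[[[0,-0.6,0],0],[[0,-2,0],0],[[0,-4,0],0],[[0,-6.5,0],0],[[0,-9,0],0],[[0,-11,0],0],[[0,-12.2,0],0],[[0,-12.8,0],0],[[0,-13,0],0],[[0,-13,0],0]]' | grep -E 'tcp|force|gap'; python3 - <<'E'
from h import *
say(); go(tray(6),.2,YAW)
E
```

```text
tcp_pos: [0.502, 0.3648, 0.1999]
force: [-0.6, -0.4, -1.8]
finger_gap: 0.692
t 13.6 tcp [0.502  0.3648 0.1999] tray 151.2 338.9 F [-0.6 -0.4 -1.8] q6 1.95
shift [-2.910e+00 -1.000e-02  3.675e+01] turn -0.484 q [0.45 0.53 1.45 0.   1.15 1.95]
```

```bash
python3 -m jog '[[[-0.05,0,0.6],-0.01],[[-0.2,0,2],-0.03],[[-0.3,0,4],-0.06],[[-0.5,0,6.5],-0.1],[[-0.7,0,9],-0.14],[[-0.9,0,11.5],-0.18],[[-1.1,0,14],-0.22],[[-1.3,0,16.5],-0.26],[[-1.5,0,19],-0.3],[[-1.7,0,21.5],-0.33],[[-1.9,0,24],-0.36],[[-2.1,0,26.5],-0.39],[[-2.3,0,29],-0.42],[[-2.5,0,31.3],-0.44],[[-2.7,0,33.3],-0.46],[[-2.8,0,35],-0.475],[[-2.9,0,36.1],-0.484],[[-2.9,0,36.6],-0.484],[[-2.9,0,36.75],-0.484],[[-2.9,0,36.75],-0.484]]' | grep -E 'tcp|force|gap'; python3 -m jog '[[[0,0,0],0],[[0,0,0],0]]'|grep force; python3 - <<'E'
from h import *
say(); go(tray(6),.08,YAW); w=snap('wrist')
cv2.imwrite('pics/w5.png',cv2.cvtColor(cv2.resize(w['frame'][40:340,160:480],None,fx=2,fy=2),cv2.COLOR_RGB2BGR))
E
```

```text
tcp_pos: [0.5554, 0.0002, 0.1991]
force: [-1.1, -0.4, -2.5]
finger_gap: 0.698
force: [-0.5, -0.2, -2.4]
t 15.4333 tcp [0.5557 0.0011 0.1996] tray 6.3 1.0 F [-0.5 -0.2 -2.4] q6 0.82
shift [ 0.03 11.96  0.1 ] turn 0.001 q [-0.2   0.45  1.62  0.    1.08  0.82]
```

View pics/w5.png

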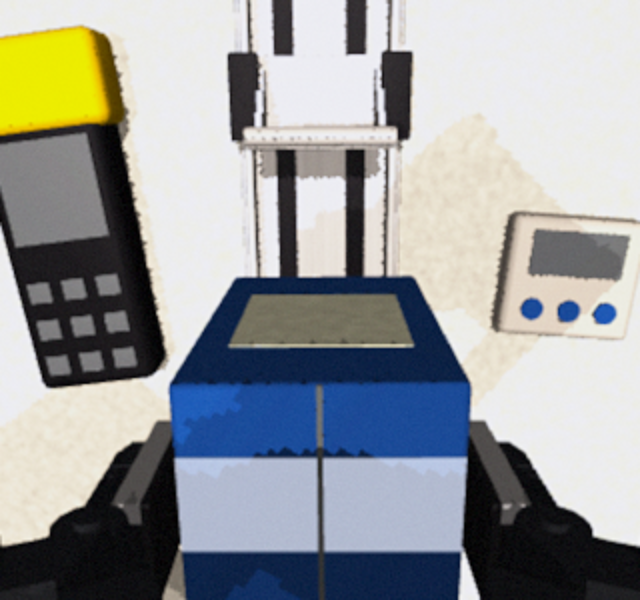

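The carton is held square, with its top edge at crop columns 172–468 and its stripe parallel to the rails. I'll check its lateral offset against the rails numerically.

```bash
python3 - <<'E'
from h import *
w=load('wrist')
def tr(uv,z):
    d=onz(w,(160+uv[0]/2,40+uv[1]/2),z)[:2]-C; return (d@U*1000).round(1),(d@N*1000).round(1)
for nm,uv,z in [('cbotL',(240,278),.1486),('cbotR',(415,278),.1486),('ctopL',(171,383),.2436),('ctopR',(469,383),.2436),('stopL',(238,145),.087),('stopR',(401,145),.087)]: print(nm,tr(uv,z))
g=cv2.cvtColor(w['frame'],cv2.COLOR_RGB2GRAY).astype(int)
for r in (125,150,170): print(r,'L',g[r,275:300].tolist(),'R',g[r,345:370].tolist())
for z in(.028,): print(tr((250,200),z),tr((396,200),z))
E
```

```text
cbotL (np.float64(30.8), np.float64(27.0))
cbotR (np.float64(30.9), np.float64(-31.4))
ctopL (np.float64(32.0), np.float64(29.4))
ctopR (np.float64(32.1), np.float64(-29.0))
stopL (np.float64(71.6), np.float64(33.6))
stopR (np.float64(71.7), np.float64(-32.4))
125 L [236, 236, 234, 237, 237, 230, 226, 233, 230, 239, 237, 176, 54, 182, 221, 142, 120, 151, 158, 155, 156, 160, 146, 89, 19] R [149, 151, 154, 145, 179, 233, 236, 160, 39, 179, 242, 240, 220, 207, 218, 207, 232, 230, 228, 224, 222, 219, 218, 224, 225]
150 L [237, 239, 236, 236, 238, 237, 227, 224, 233, 230, 239, 236, 172, 81, 190, 233, 227, 233, 238, 237, 236, 237, 242, 218, 102] R [228, 228, 227, 227, 226, 232, 190, 58, 118, 212, 232, 216, 220, 214, 204, 223, 223, 224, 223, 218, 219, 222, 224, 224, 225]
170 L [236, 237, 238, 236, 237, 236, 237, 232, 231, 233, 232, 241, 225, 136, 113, 206, 230, 223, 231, 237, 237, 236, 237, 245, 205] R [224, 227, 227, 226, 227, 209, 139, 52, 150, 226, 230, 201, 205, 206, 194, 227, 227, 228, 226, 223, 222, 223, 221, 222, 226]
(np.float64(42.8), np.float64(35.6)) (np.float64(42.9), np.float64(-37.8))
```

```bash
python3 -m jog '[[[0,0.8,0],0],[[0,2.5,0],0],[[0,4.8,0],0],[[0,7,0],0],[[0,9,0],0],[[0,10.5,0],0],[[0,11.5,0],0],[[0,12.2,0],0],[[0,12.6,0],0],[[0,12.8,0],0],[[0,13,0],0],[[0,13.1,0],0],[[0,13.2,0],0],[[0,13.3,0],0],[[0,13.4,0],0],[[0,13.4,0],0]]' | grep -E 'tcp|force|gap'; python3 - <<'E'
from h import *
say()
E
```

```text
tcp_pos: [0.556, 0.0002, 0.0659]
force: [-0.5, -0.8, -2.2]
finger_gap: 0.695
t 16.8167 tcp [5.56e-01 2.00e-04 6.59e-02] tray 6.2 0.0 F [-0.5 -0.8 -2.2] q6 0.82
```

```bash
for i in 1 2 3; do python3 -m jog '[[[0,0.04,0],0],[[0,0.08,0],0],[[0,0.12,0],0],[[0,0.15,0],0],[[0,0.15,0],0]]' | grep -E 'tcp|force'; done
```

```text
tcp_pos: [0.556, 0.0002, 0.0643]
force: [0.1, 0.2, -1.9]
tcp_pos: [0.556, 0.0002, 0.0627]
force: [0.8, 0.4, -1.8]
tcp_pos: [0.556, 0.0002, 0.0613]
force: [0.1, -0.1, -0.9]
```

```bash
python3 -m jog '[[[0,0.03,0],0],[[0,0.06,0],0],[[0,0.08,0],0],[[0,0.08,0],0]]' | grep -E 'tcp|force'; python3 -m jog '[[[0,0.03,0],0],[[0,0.05,0],0],[[0,0.05,0],0]]' | grep -E 'tcp|force'
```

```text
tcp_pos: [0.5561, 0.0002, 0.0612]
force: [-1.0, 0.2, 4.6]
tcp_pos: [0.5562, 0.0002, 0.0611]
force: [-3.0, -0.1, 7.9]
```

```bash
python3 -m jog '[[[0,-0.05,0],0],[[0,-0.05,0],0],[[0,-0.05,0],0],[[0,-0.05,0],0],[[0,-0.05,0],0],[[0,-0.05,0],0]]' 7.6 | grep -E 'tcp|force|gap'; python3 -m jog '[[[0,-0.5,0],0],[[0,-1.5,0],0],[[0,-3,0],0],[[0,-5,0],0],[[0,-7.5,0],0],[[0,-10,0],0],[[0,-12.5,0],0],[[0,-14.5,0],0],[[0,-15,0],0],[[0,-15,0],0]]' | grep -E 'tcp|force|gap';  python3 - <<'E'
from h import *
say(); go(tray(115),.21,YAW)
E
```

```text
tcp_pos: [0.556, 0.0003, 0.0603]
force: [0.0, 0.2, 0.5]
finger_gap: 0.888
tcp_pos: [0.5573, 0.0, 0.2129]
force: [0.2, -0.6, 0.0]
finger_gap: 0.889
t 19.9833 tcp [0.5573 0.     0.2129] tray 7.2 -0.8 F [ 0.2 -0.6  0. ] q6 0.82
shift [-10.78   0.33  -0.07] turn 0.0 q [-0.2   0.43  1.6   0.    1.1   0.82]
```

```bash
python3 -m jog '[[[-1,0,0],0],[[-3,0,0],0],[[-6,0,0],0],[[-8.5,0,0],0],[[-10.2,0,0],0],[[-10.8,1,0],0],[[-10.8,3,0],0],[[-10.8,6,0],0],[[-10.8,9.5,0],0],[[-10.8,12.5,0],0],[[-10.8,15,0],0],[[-10.8,16.4,0],0],[[-10.8,16.8,0],0],[[-10.8,16.8,0],0],[[-10.8,16.8,0],0]]' 0 | grep -E 'tcp|force|gap'; python3 - <<'E'
from h import *
say(); go(tray(45),.045,YAW); w=snap('wrist')
cv2.imwrite('pics/w6.png',cv2.cvtColor(w['frame'],cv2.COLOR_RGB2BGR)); s=snap('scene'); a=cv2.resize(s['frame'][150:260,205:345],None,fx=5,fy=5,interpolation=cv2.INTER_CUBIC)
cv2.imwrite('pics/c4.png',cv2.cvtColor(a,cv2.COLOR_RGB2BGR))
E
```

```text
tcp_pos: [0.6477, 0.0568, 0.042]
force: [-0.2, -0.8, 0.3]
finger_gap: -0.003
t 21.2333 tcp [0.6477 0.0568 0.042 ] tray 113.9 0.2 F [-0.2 -0.8  0.3] q6 0.94
shift [ 6.89 -0.3   0.02] turn 0.0 q [-0.08  0.77  1.48  0.    0.89  0.94]
```

View pics/c4.png

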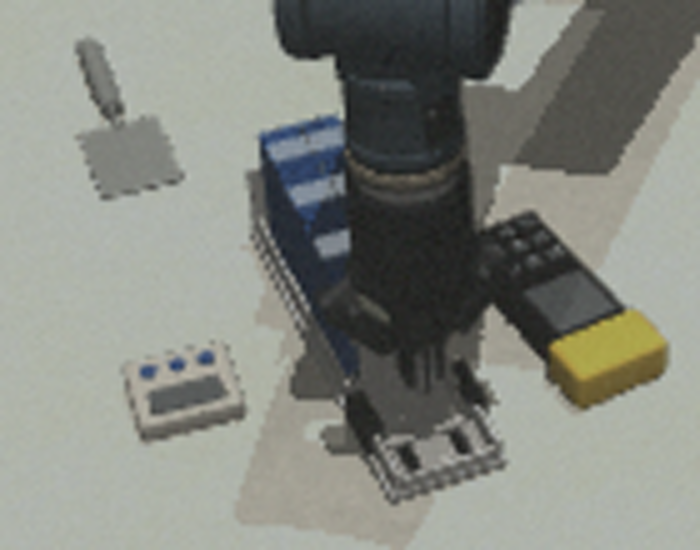

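The three cartons stand in line, front pair snug at about (300,160), and the shut fingers are behind the stop plate at (425,365). Now I'll push the stop slowly.

```bash
python3 -m jog '[[[0.4,-0.2,0],0],[[0.8,-0.3,0],0],[[1.2,-0.3,0],0],[[1.5,-0.3,0],0],[[1.8,-0.3,0],0],[[2.1,-0.3,0],0],[[2.4,-0.3,0],0],[[2.7,-0.3,0],0],[[3,-0.3,0],0],[[3.3,-0.3,0],0],[[3.6,-0.3,0],0],[[3.9,-0.3,0],0],[[4.2,-0.3,0],0],[[4.5,-0.3,0],0],[[4.8,-0.3,0],0]]' | grep -E 'tcp|force'; python3 -m jog '[[[0.2,0,0],0],[[0.4,0,0],0],[[0.6,0,0],0],[[0.8,0,0],0],[[1,0,0],0]]' | grep -E 'tcp|force'; python3 -m jog '[[[0.15,0,0],0],[[0.3,0,0],0],[[0.4,0,0],0],[[0.5,0,0],0]]' | grep -E 'tcp|force'; python3 - <<'E'
from h import *
say()
E
```

```text
tcp_pos: [0.6071, 0.0314, 0.0456]
force: [2.8, 1.3, -0.4]
tcp_pos: [0.5988, 0.0262, 0.0456]
force: [2.4, -1.2, 0.5]
tcp_pos: [0.5947, 0.0237, 0.0456]
force: [2.2, 1.2, 0.0]
t 23.3333 tcp [0.5947 0.0237 0.0456] tray 51.4 -0.2 F [2.2 1.2 0. ] q6 0.87
```

```bash
for i in 1 2 3 4; do python3 -m jog '[[[0.1,0,0],0],[[0.2,0,0],0],[[0.25,0,0],0]]' | grep -E 'tcp|force'; done; python3 - <<'E'
from h import *
say()
E
```

```text
tcp_pos: [0.5925, 0.0224, 0.0456]
force: [3.4, 0.5, -0.1]
tcp_pos: [0.5904, 0.0211, 0.0456]
force: [4.2, 1.3, 0.1]
tcp_pos: [0.5889, 0.0201, 0.0457]
force: [5.3, 1.9, -0.9]
tcp_pos: [0.5871, 0.0189, 0.0457]
force: [6.4, 2.7, -2.1]
t 24.3333 tcp [0.5871 0.0189 0.0457] tray 42.4 -0.3 F [ 6.4  2.7 -2.1] q6 0.86
```

```bash
for i in 1 2 3; do python3 -m jog '[[[0.05,0,0],0],[[0.1,0,0],0],[[0.15,0,0],0]]' | grep -E 'tcp|force'; done; python3 - <<'E'
from h import *
say()
E
```

```text
tcp_pos: [0.5871, 0.0188, 0.0457]
force: [8.6, 4.9, -4.0]
tcp_pos: [0.5872, 0.0187, 0.0458]
force: [11.1, 8.7, -5.1]
tcp_pos: [0.5873, 0.0187, 0.0459]
force: [12.3, 10.9, -6.1]
t 25.0833 tcp [0.5873 0.0187 0.0459] tray 42.5 -0.6 F [12.3 10.9 -6.1] q6 0.86
```

```bash
python3 -m jog '[[[-0.1,0,0],0],[[-0.2,0,0],0],[[-0.3,0,0],0],[[-0.4,0,0],0],[[-0.6,0,0],0],[[-1,0,0],0],[[-1.5,0,0],0],[[-2.2,0,0],0],[[-2.6,-1,0],0],[[-2.6,-3,0],0],[[-2.6,-6,0],0],[[-2.6,-10,0],0],[[-2.6,-14,0],0],[[-2.6,-18,0],0],[[-2.6,-20,0],0],[[-2.6,-20,0],0]]' | grep -E 'tcp|force'; python3 - <<'E'
from h import *
say(); w=snap('wrist')
cv2.imwrite('pics/w7.png',cv2.cvtColor(w['frame'],cv2.COLOR_RGB2BGR)); go((.3,-.45),.25,YAW)
E
```

```text
tcp_pos: [0.6074, 0.0298, 0.2518]
force: [1.7, 0.1, 0.3]
t 26.4167 tcp [0.6074 0.0298 0.2518] tray 65.4 -1.7 F [1.7 0.1 0.3] q6 0.88
shift [51.18 -0.27 24.85] turn 0.001 q [-0.13  0.46  1.44 -0.    1.24  0.88]
```

```bash
python3 -m jog '[[[2,0,1],0],[[5,0,2.5],0],[[8.5,0,4.2],0],[[12,0,6],0],[[15.5,0,7.7],0],[[19,0,9.5],0],[[22.5,0,11.2],0],[[26,0,13],0],[[29.5,0,14.7],0],[[33,0,16.5],0],[[36.5,0,18],0],[[40,0,20],0],[[43.5,0,21.5],0],[[46.5,0,23],0],[[49,0,24],0],[[50.5,0,24.7],0],[[51.1,0,24.8],0],[[51.1,0,24.8],0],[[51.1,0,24.8],0]]' | grep -E 'tcp|force'; python3 - <<'E'
from h import *
T=snap('top');s=snap('scene')
a=cv2.resize(T['frame'][140:235,300:420],None,fx=4,fy=4,interpolation=cv2.INTER_CUBIC)
b=cv2.resize(s['frame'][165:260,235:325],None,fx=4,fy=4,interpolation=cv2.INTER_CUBIC)
cv2.imwrite('pics/f.png',cv2.cvtColor(cv2.hconcat([a[:380],b[:380,:310]]),cv2.COLOR_RGB2BGR)); say()
E
```

```text
tcp_pos: [0.2988, -0.4475, 0.2441]
force: [-0.6, 0.5, 0.1]
t 28.15 tcp [ 0.2995 -0.4475  0.2449] tray -446.8 -246.9 F [ 0.3 -0.5  0.5] q6 -0.17
```

View pics/f.png

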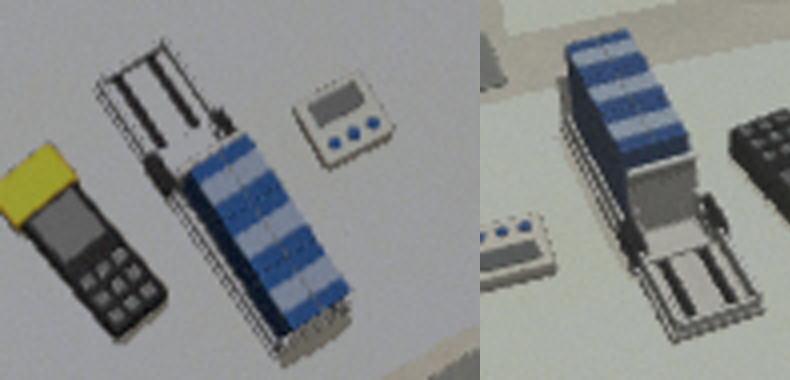

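The final pictures show three cartons in a tight, square row up to the front wall, with the stop against the last one. One numeric check, then sign off.

```bash
python3 - <<'E'
from h import *
T=load('top')
for uv in [(290,336),(352,291),(188,182),(250,136)]:
    d=onz(T,(300+uv[0]/4-.4,140+uv[1]/4-.4),.105)[:2]-C; print((d@U*1000).round(1),(d@N*1000).round(1))
t0=cv2.cvtColor(cv2.imread('pics/top0.png'),cv2.COLOR_BGR2RGB)
d=cv2.absdiff(t0,T['frame']).max(2); d=cv2.morphologyEx((d>45).astype(np.uint8),cv2.MORPH_OPEN,np.ones((3,3)))
for c in cv2.findContours(d[:235],0,2)[0]: print('changed',cv2.boundingRect(c))
say(); workorder.sign_off()
E
```

```text
-141.7 34.0
-138.0 -30.9
13.8 34.0
19.1 -32.6
changed (524, 234, 3, 1)
changed (604, 221, 8, 14)
changed (561, 220, 40, 15)
changed (461, 218, 53, 17)
changed (364, 198, 23, 24)
changed (356, 194, 4, 4)
changed (241, 191, 26, 26)
changed (361, 190, 7, 8)
changed (368, 186, 4, 5)
changed (336, 169, 18, 20)
changed (330, 168, 8, 10)
changed (348, 166, 3, 3)
changed (346, 157, 4, 4)
t 28.15 tcp [ 0.2995 -0.4475  0.2449] tray -446.8 -246.9 F [ 0.3 -0.5  0.5] q6 -0.17
the job is handed in; nothing more can be done
```

The tray is restocked and the job was handed in at about 28 s of the 61 s allowed. I pushed the two old cartons to the front wall with shut fingers. I then set the new carton upright behind them, turned the same way, and pushed the stop up until the row went solid at about 16 N.

**Last checks**
- **Row:** from the top view it runs from about x = -140 (the front wall) to about +16, against an expected +22. The front-end corners agree to about 4 mm and the rear-end ones to about 5 mm. The stop's stall position fits the expected end. I put the 6 mm shortfall and the corner differences down to hand-picked pixels on a coarse image.
- **Bystanders:** comparing the top view before and after, the only changes were at the tray, the new carton's old spot, and the lower-right area where the arm and its shadow had been. The arm covered part of that area in the first picture, so a small shift there could have gone unseen.

**Two things were not clean**
- **First push on the old cartons:** the tool read about 5.6 N upward, so the rear carton may have tilted slightly or touched the gripper body. I backed off, found the carton standing flat, and finished the push lower and slower.
- **Setting the new carton down:** I pressed it onto the tray floor with up to about 8 N before opening the fingers. It came down in steps of 1.5 mm or less and was not dropped.

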